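# Lock the T-foot lifter into the barbecue plate

### The arm

A 6-joint arm with a two-finger parallel gripper is mounted at the origin on the work surface. World frame = base frame: x ahead of the robot, y to its left, z up, the work surface at z = 0. Lengths are in mm, angles in rad, forces in N, time in s.
With the tool pointing down it reaches from about 300 to 875 mm from the base axis. Payload 6.4 kg.
Tool frame: the origin (TCP) lies at the very end of the fingers, on their centre line; the grasp point (between the pads) lies 19 mm behind it; x points along the fingers, y is the direction in which the jaws open and shut, and the axes are right-handed (so a half turn about x gives the same grasp; the last joint's range is limited). The gripper opens to 88 mm and grips with 3 to 60 N. Pads are 18 mm wide; open, the fingers measure 123 mm over their backs; the gripper's body (75 mm by 187 mm) begins 45 mm behind the grasp point.
Start: joints at [-1.397, 0.181, 1.607, -0, 1.354, -0.206], TCP at [213.189, -534.033, 238.714] pointing down, gripper open.
Joint ranges: [-2.99, 2.99], [-0.89, 2.07], [0.3, 2.58], [-1.14, 4.28], [0, 2.63], [-3.12, 3.12]. Speed limits (rad/s): [2.57, 2.57, 3.01, 3.14, 3.14, 3.14].

### API

Orientations are given as a unit quaternion [w, x, y, z].
In Python, from bench import * gives the robot as it stands. The module is installed in compiled form; this text tells all that it offers.
- The arm moves only by the shell command python3 -m creep 'ROWS' [FORCE]. ROWS is JSON, one flat list of numbers, 7 for each row, row after row: the turn, a rotation vector about the tool's x, y, z in degrees, then the shift along the tool's x, y, z in m, then the opening, from 0 (shut) to 1 (fully open). In form: [rx, ry, rz, tx, ty, tz, jaw, rx, ry, rz, tx, ty, tz, jaw, ...]. A call has 1 to 12 rows; each row shifts and turns the commanded pose from where the row before left it, along the tool's axes as they then stand; what a row does not reach is not made up. A row lasts 1/12 s, in which the tool goes at most 41.7 mm and 7.16 degrees, less where a joint would pass 70% of its speed; a pose out of reach is approached as far as the arm can. A call with a gripper value outside its range is refused whole. The fingers move at their own pace and stop on an object; FORCE is the grip in N (left out, the last holds). Time passes only in rows, so rows that do not move let the fingers close. It gives the time, the measured TCP pose, the force and the opening at its end, in the units of the state.
- sense(): the state, without advancing time (a new reading comes with each control period).
- read_camera(name): name is "scene" or "side" or "wrist"; returns the picture (420x560x3 uint8, blue, green, red); there is no depth.
- camera_model(name): a dict with "fx", "fy", "cx", "cy" (pixels), "k1" (the pictures are not rectified: a ray, as slopes to the right and down, at radius r is drawn at 1 + k1 r^2 times it, then the intrinsics apply), "rvec" (rotation vector, rad) and "tvec" (3), from world to camera coordinates, as OpenCV has them; the wrist camera has in their place "mount" (4x4, takes a point from camera to tool coordinates, whose origin is the TCP and whose axes are the tool frame's). Camera axes: x right, y down, z forward; pixel columns grow to the right and rows downward; lengths in mm; the calibration is good to about 2 mm. A picture is of the moment at which its call begins: read the wrist's pose just before it. camera_model takes no time and is no camera call.
- close_job(): hands the job in, once; it reports no verdict.
The state is a dict: "clock": time; "joints": joint angles; "joint_vel": joint speeds; "joint_efforts": joint torques, N m; "tcp_pos": TCP position; "tool_rot": TCP orientation; "wrist_force": force on the tool from outside, world axes, zero at the start; "ft_torque": the same for the moment, N m; "gripper_width": opening from 0.0 (shut) to 1.0 (fully open).
Only numpy, scipy, OpenCV 4.12 (cv2) and the standard library are available. Lean on these libraries where they do the work, as an engineer would, in place of code of your own. Each camera call takes 0.05 s, during which the arm holds its last target.

### The job

Take the lifting handle with the T-shaped foot out of the bamboo block and pass its foot down through the slot in the barbecue plate. Then turn it a quarter turn so the foot lies crosswise under the plate and holds, and let go, leaving it upright with its collar resting on the plate. Leave the round-knobbed drain plug and the other things on the ledge standing where they are.

Things in the scene. Friction and masses are not known exactly. Their poses are not given: they have to be found in the camera images.
- lifter: Lifting handle, 95 mm tall, about 0.18 kg, upright in a slot of the block. Origin: centre of its underside; z up, x along the foot. From below: steel foot 40 (x) by 10 (y) by 10 mm high; stem 10 mm diameter, z 10 to 23; collar disc 44 mm diameter, z 23 to 29; neck 14 mm, z 29 to 50; flat wooden grip 60 (x) by 18 mm (y), z 50 to 95, its long side parallel to the foot. A half turn looks the same.
- lifter_grip (a point): Centre of the lifter's wooden grip, 72.5 mm above the lifter's origin; axes as the lifter's. Pinch the 18 mm width (along y).
- toggle (a point): Centre of the lifter's foot, 5 mm above the lifter's origin; axes as the lifter's.
- griddle: Tabletop barbecue griddle: steel plate 200 mm (x) by 220 mm (y), 8 mm thick, top 60 mm above the ledge, on a dark skirt. Heavy: does not move. Hollow below the plate (over 40 mm deep, room for the foot to turn either way). Origin: centre of its underside, on the ledge; z up. The slot is in the middle of the plate.
- slot (a point): Centre of the slot's mouth, level with the plate's top. The slot is 48 mm long (this frame's x) by 15 mm wide (y), right through the 8 mm plate. With the collar on the plate the lifter's origin is 23 mm below this point and the foot's top 5 mm below the plate's underside, free to turn against light friction; no stops or detents.
- rack: Fixed bamboo block, 100 (x) by 210 (y) by 40 mm high. Origin: centre of its underside; z up. Two through slots, each 50 mm (x) by 16 mm (y), at y = -55 and +55 mm: lifter in one, drain plug in the other, either order, held loosely by their collars on the block's top (origins 17 mm above the ledge). Lift straight up to take out.
- plug: Drain plug, a bystander: plain round pin 12 mm diameter, collar 44 mm diameter, round wooden knob 36 mm diameter, 73 mm tall; no crossbar. Stands in the other slot of the block. Origin: underside of the pin; z up.
- canister: Bystander: lidded stainless canister, 80 mm diameter, 105 mm tall, standing between the griddle and the bamboo block. Origin: centre of its underside; z up.
- tumbler: Bystander: small glass tumbler, 68 mm diameter, 85 mm tall, standing beyond the griddle. Origin: centre of its underside; z up.
- dispenser: Bystander: clear plastic toothpick dispenser, 50 mm diameter, 92 mm tall, standing beyond the bamboo block. Origin: centre of its underside; z up.
Mind the look-alikes: they are no part of the job. What is shaped like the lifter but black or blue is not meant.

How it is judged:
By the outcome, as a careful person would: the job done as asked, in the order asked, and still so for the second after the job is handed in, with the robot touching nothing.
It also fails if it takes over 51 s, if anything falls off the work surface, if the arm or the gripper's body presses on something with over 40 N, if the wrist force passes 120 N, or if a joint passes its speed limit or range.

## Working session

There is one attempt and no reset: what is moved stays moved. The work goes in short steps, Python scripts to look and compute and a shell command to move; the robot and the scene stay as the last step left them, time stands still between calls to the robot, and variables do not carry over. Pictures are saved under pics/ and viewed, and the job is handed in when it is done.

```bash
mkdir -p pics; python3 - <<'E'
from bench import *
import cv2
s=sense();print(s)
for n in ("scene","side","wrist"):
    cv2.imwrite(f"pics/{n}0.png",read_camera(n)); print(n,camera_model(n))
E
```

```text
{'clock': 0.0, 'joints': array([-1.39728980e+00,  1.81516349e-01,  1.60796166e+00,  1.14733058e-05,
        1.35381108e+00, -2.06280658e-01]), 'joint_vel': array([-0.00088046,  0.00042182, -0.0001432 ,  0.00061039,  0.00090377,
        0.0005566 ]), 'joint_efforts': array([-7.63032040e-04, -4.33877778e+01, -3.41848111e+01,  7.02015054e-02,
        3.84779752e-02, -1.43189413e-04]), 'tcp_pos': array([ 213.10421666, -533.49464744,  237.84642513]), 'tool_rot': array([ 0.13286898,  0.69440976,  0.13406824, -0.69438219]), 'wrist_force': array([ 0.36905967,  0.30833837, -0.78201864]), 'ft_torque': array([ 0.03910021, -0.00427258, -0.01072928]), 'gripper_width': 0.9990858301173375}
scene {'fx': 472.56306666005145, 'fy': 472.56306666005145, 'cx': 278.2509653725149, 'cy': 204.6385581990804, 'k1': -0.13064443036116988, 'rvec': array([ 2.37744363,  1.04499713, -0.33015645]), 'tvec': array([-286.12635989, -356.37625915, 1489.64587037])}
side {'fx': 527.2684230413986, 'fy': 527.2684230413986, 'cx': 277.74833752568514, 'cy': 206.17564157277354, 'k1': -0.07706798767565096, 'rvec': array([ 0.42309277, -2.57160257,  1.48570031]), 'tvec': array([ 501.952059  ,  233.71431196, 1102.50504135])}
wrist {'fx': 356.99080503765146, 'fy': 356.99080503765146, 'cx': 279.54731639611083, 'cy': 213.2820996846505, 'k1': -0.08666170519110603, 'mount': array([[-3.11750653e-04, -2.94718032e-01,  9.55584211e-01,
        -1.45791612e+02],
       [ 9.99999682e-01, -7.92678355e-04,  8.17656342e-05,
         6.15321727e-02],
       [ 7.33373114e-04,  9.55583933e-01,  2.94718185e-01,
        -7.59807199e+01],
       [ 0.00000000e+00,  0.00000000e+00,  0.00000000e+00,
         1.00000000e+00]])}
```

View pics/scene0.png

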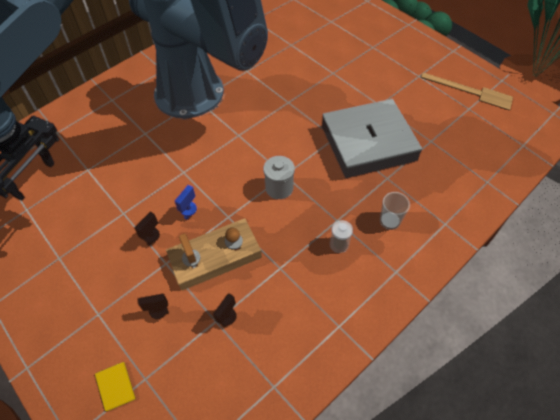

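View pics/side0.png

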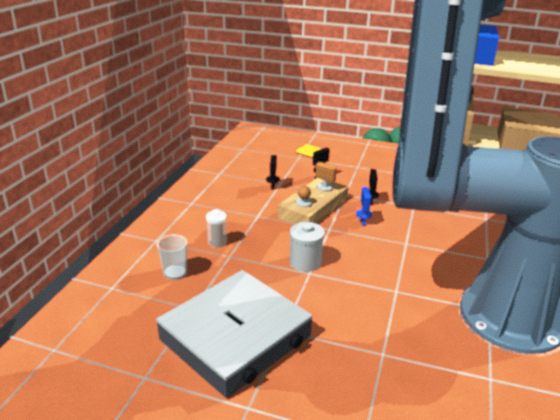

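View pics/wrist0.png

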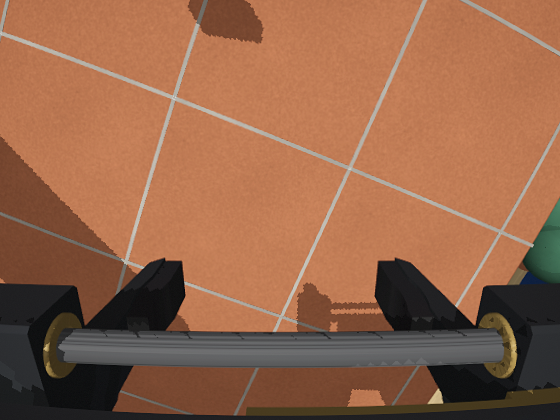

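The scene view shows these things that could be taken for the lifter:
- Lifter with a wooden grip, in the block: (188,248)
- Plug with a round knob: (233,236)
- Blue look-alike: (186,202)
- Black look-alikes: (148,228), (154,305), (226,310)

I choose the one at (188,248) and check it in a close crop.

```bash
python3 - <<'E'
import cv2,numpy as np
a=cv2.imread("pics/scene0.png");b=cv2.imread("pics/side0.png")
def crop(im,x,y,w,h,k,n):
    cv2.imwrite(n,cv2.resize(im[y:y+h,x:x+w],None,fx=k,fy=k,interpolation=cv2.INTER_CUBIC))
crop(a,130,180,140,120,5,"pics/c1.png")
crop(b,265,145,130,90,6,"pics/c2.png")
crop(a,310,90,120,90,6,"pics/c3.png")
crop(b,150,265,170,125,4.5,"pics/c4.png")
E
```

```text
(no output)
```

View pics/c1.png

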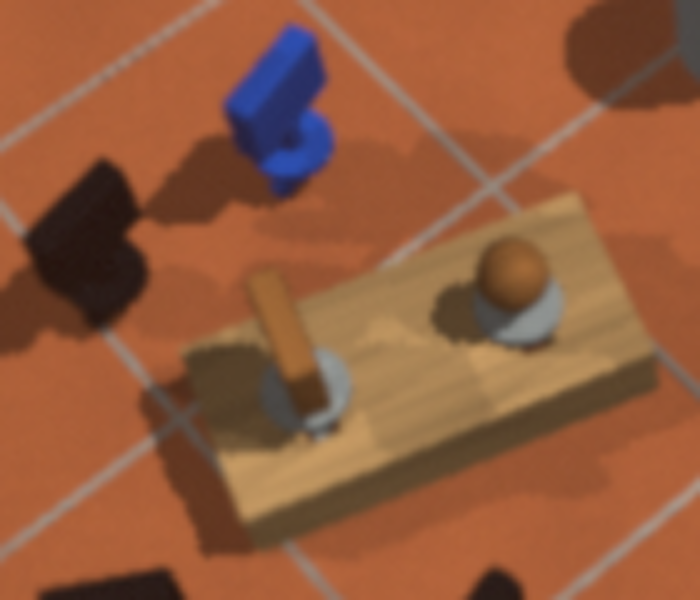

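View pics/c2.png

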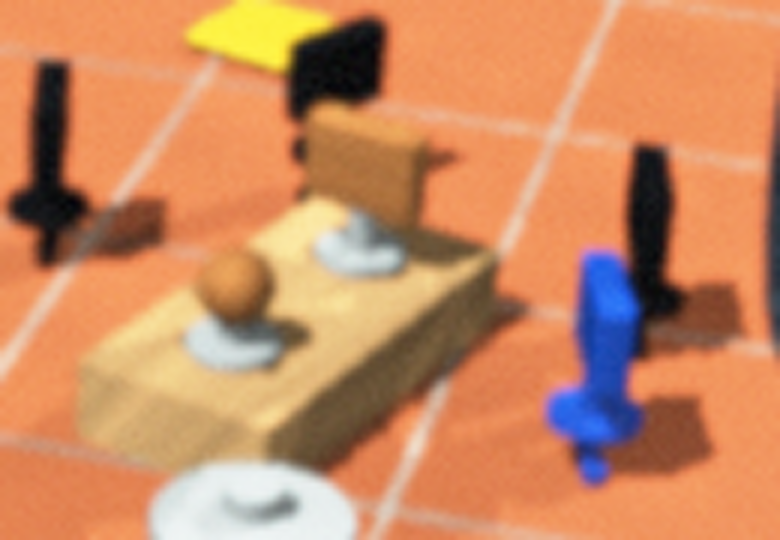

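View pics/c3.png

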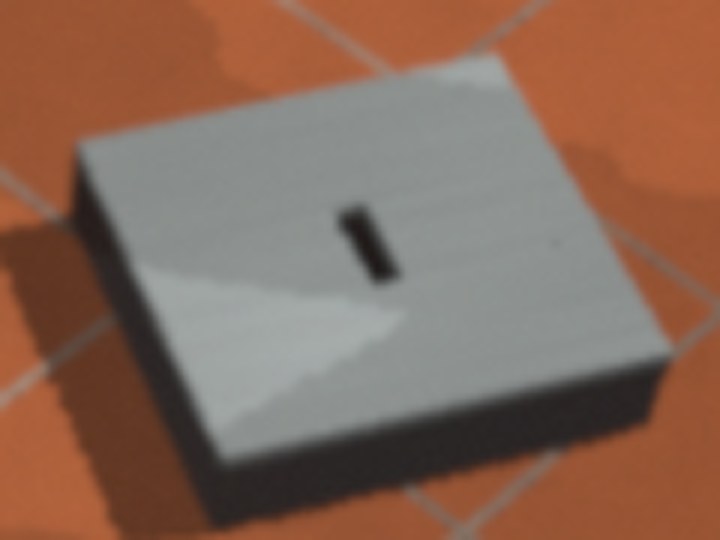

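View pics/c4.png

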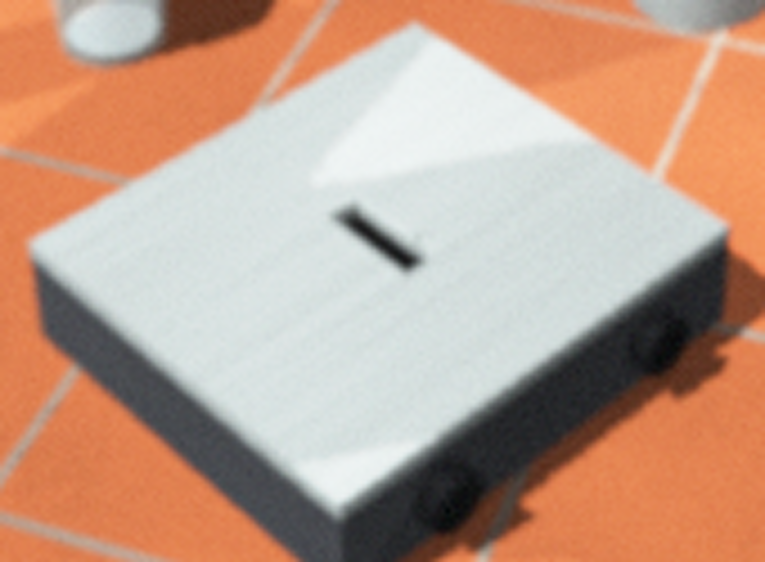

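```bash
cat >h.py <<'E'
import numpy as np,cv2
from bench import *
from scipy.spatial.transform import Rotation as R
def ray(name,uv,s=None):
    m=camera_model(name)
    d=np.array([(uv[0]-m["cx"])/m["fx"],(uv[1]-m["cy"])/m["fy"]]);p=d.copy()
    for _ in range(30): p=d/(1+m["k1"]*(p@p))
    v=np.array([p[0],p[1],1])
    if name=="wrist":
        q=np.array(s["tool_rot"]);Rt=R.from_quat(q[[1,2,3,0]]).as_matrix();M=np.array(m["mount"])
        return Rt@M[:3,3]+s["tcp_pos"],Rt@M[:3,:3]@v
    Rm=cv2.Rodrigues(np.array(m["rvec"]))[0]
    return -Rm.T@m["tvec"],Rm.T@v
def onz(name,uv,z,s=None):
    o,d=ray(name,uv,s);return (o+d*(z-o[2])/d[2])[:2]
def pts(name,L,off,k,z,s=None):
    return np.array([onz(name,(off[0]+(u+.5)/k-.5,off[1]+(v+.5)/k-.5),z,s) for u,v in L])
def proj(name,P,s=None):
    m=camera_model(name);P=np.array(P,float)
    if name=="wrist":
        q=np.array(s["tool_rot"]);Rt=R.from_quat(q[[1,2,3,0]]).as_matrix();M=np.array(m["mount"])
        p=M[:3,:3].T@(Rt.T@(P-s["tcp_pos"])-M[:3,3])
    else: p=cv2.Rodrigues(np.array(m["rvec"]))[0]@P+m["tvec"]
    a=p[:2]/p[2];a=a*(1+m["k1"]*(a@a));return a*m["fx"]+[m["cx"],m["cy"]]
E
python3 - <<'E'
from h import *
np.set_printoptions(precision=1,suppress=True)
def rep(n,P):
    e=np.roll(P,-1,0)-P
    print(n,"c",P.mean(0),"len",np.hypot(*e.T),"ang",np.degrees(np.arctan2(e[:,1],e[:,0])))
rep("plate sc",pts("scene",[(495,55),(672,355),(222,463),(78,145)],(310,90),6,60))
rep("plate sd",pts("side",[(415,22),(728,230),(340,518),(30,243)],(150,265),4.5,60))
rep("slot sc",pts("scene",[(338,210),(367,205),(402,275),(375,283)],(310,90),6,60))
rep("slot sd",pts("side",[(352,205),(424,262),(408,270),(334,213)],(150,265),4.5,60))
rep("block sc",pts("scene",[(577,195),(655,352),(247,522),(185,352)],(130,180),5,40))
rep("block sd",pts("side",[(80,365),(265,432),(497,260),(310,195)],(265,145),6,40))
rep("grip sc",pts("scene",[(250,275),(275,268),(322,375),(293,380)],(130,180),5,112))
rep("grip sd",pts("side",[(325,101),(425,137),(413,148),(307,112)],(265,145),6,112))
print("collar",pts("scene",[(306,390)],(130,180),5,46),pts("side",[(360,248)],(265,145),6,46))
E
```

```text
plate sc c [532.6 253.7] len [200.5 220.2 200.1 218.7] ang [ -26.5 -116.2  153.    63.9]
plate sd c [532.5 256.1] len [201.6 220.9 203.8 220.5] ang [ 152.7   64.6  -27.3 -115.9]
slot sc c [531.9 256.4] len [14.5 45.4 14.  47.3] ang [  60.4  -27.9 -111.9  152.7]
slot sd c [533.7 255.9] len [47.9  8.1 48.3  9. ] ang [ 151.5   56.   -27.5 -125.9]
block sc c [ 519.8 -297.2] len [ 97.7 207.8  97.8 207.1] ang [ -17.6 -107.1  162.    72.8]
block sd c [ 521.2 -293.3] len [ 97.  200.4 107.1 205.3] ang [ 163.4 -108.3  -19.3   74.5]
grip sc c [ 503.5 -349.5] len [11.8 61.4 13.1 59.6] ang [  65.7  -16.2 -121.4  162.9]
grip sd c [ 503.7 -348.5] len [57.1 13.5 58.8 15.4] ang [ 157.8   78.7  -20.  -108.7]
collar [[ 502.4 -350.7]] [[ 503.4 -350.8]]
```

```bash
cat >>h.py <<'E'
def frame(s):
    q=np.array(s["tool_rot"]);return R.from_quat(q[[1,2,3,0]]).as_matrix()
def plan(tgt,yaw,s=None):
    """yaw: world heading (deg) of tool y wanted, mod 180. gives tilt, turn about x, shift in axes as now and after turn"""
    s=s or sense();T=frame(s);y=np.degrees(np.arctan2(T[1,1],T[0,1]))
    # tool x down: +turn about x lowers world heading
    t=-((yaw-y+90)%180-90)
    d=np.array(tgt)-s["tcp_pos"]
    # vertical target frame
    T2=T@R.from_rotvec([np.radians(t),0,0]).as_matrix()
    print("clock",round(s["clock"],2),"tcp",s["tcp_pos"].round(1),"x",T[:,0].round(4),"yhead",round(y,2),"turn_x",round(t,2),
     "\n shift now(mm)",(T.T@d).round(1),"after turn",(T2.T@d).round(1),"F",s["wrist_force"].round(1),"J",np.round(s["joints"],2),"w",round(s["gripper_width"],3))
E
python3 - <<'E'
from h import *
plan([503.3,-350,180],72.6)
E
```

```text
clock 0.15 tcp [ 213.1 -533.6  238. ] x [-2.0e-04  1.3e-03 -1.0e+00] yhead -68.24 turn_x 39.16 
 shift now(mm) [  58.2  -62.9 -337.6] after turn [  58.2 -261.9 -222. ] F [-0.3 -0.2  0.1] J [-1.4   0.18  1.61  0.    1.35 -0.21] w 1.002
```

```bash
python3 -m creep '[6.5,0,0,0,0,0,1, 6.5,0,0,0,0,0,1, 6.5,0,0,0,0,0,1, 6.5,0,0,0,0,0,1, 6.5,0,0,0,0,0,1, 6.7,0,0,0,0,0,1]' && python3 -m creep '[0,0,0,0,-0.022,-0.0185,1, 0,0,0,0,-0.022,-0.0185,1, 0,0,0,0,-0.022,-0.0185,1, 0,0,0,0,-0.022,-0.0185,1, 0,0,0,0,-0.022,-0.0185,1, 0,0,0,0,-0.022,-0.0185,1, 0,0,0,0.009,-0.022,-0.0185,1, 0,0,0,0.009,-0.022,-0.0185,1, 0,0,0,0.01,-0.022,-0.0185,1, 0,0,0,0.01,-0.022,-0.0185,1, 0,0,0,0.01,-0.022,-0.0185,1, 0,0,0,0.01,-0.020,-0.0185,1]'
python3 -m creep '[0,0,0,0,0,0,1,0,0,0,0,0,0,1]'
python3 - <<'E'
from h import *
import pickle
s=sense();cv2.imwrite("pics/w1.png",read_camera("wrist"));pickle.dump(s,open("s1.pkl","wb"))
plan([503.3,-350,70.5],72.6)
E
```

```text
clock: 0.65
tcp_pos: [213.2, -533.8, 238.3]
tool_rot: [0.109, -0.699, 0.109, 0.699]
wrist_force: [0.4, -0.9, -0.4]
gripper_width: 0.999
clock: 1.65
tcp_pos: [504.5, -349.2, 179.9]
tool_rot: [0.107, -0.699, 0.107, 0.699]
wrist_force: [-0.6, -0.7, -0.2]
gripper_width: 0.999
clock: 1.82
tcp_pos: [503.8, -349.2, 179.4]
tool_rot: [0.107, -0.698, 0.106, 0.7]
wrist_force: [0.1, 0.2, 0.6]
gripper_width: 0.997
clock 1.87 tcp [ 503.3 -350.2  180.2] x [-1.1e-03  5.0e-04 -1.0e+00] yhead -107.37 turn_x 0.03 
 shift now(mm) [109.7  -0.2  -0. ] after turn [109.7  -0.2  -0. ] F [-0.5 -0.6 -0.1] J [-0.8   0.32  1.56 -0.    1.26  1.07] w 0.998
```

View pics/w1.png

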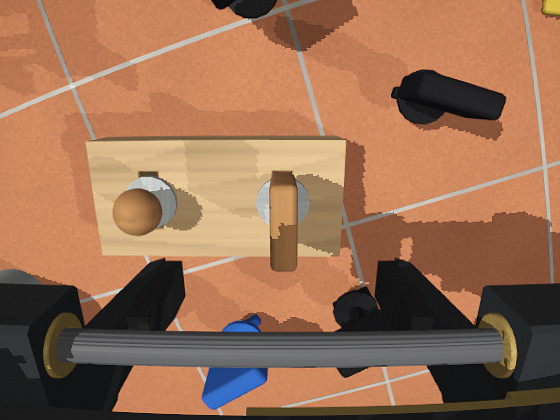

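```bash
python3 - <<'E'
import cv2
a=cv2.imread("pics/w1.png")
cv2.imwrite("pics/c5.png",cv2.resize(a[155:285,230:350],None,fx=4.5,fy=4.5,interpolation=cv2.INTER_CUBIC))
E
```

```text
(no output)
```

View pics/c5.png

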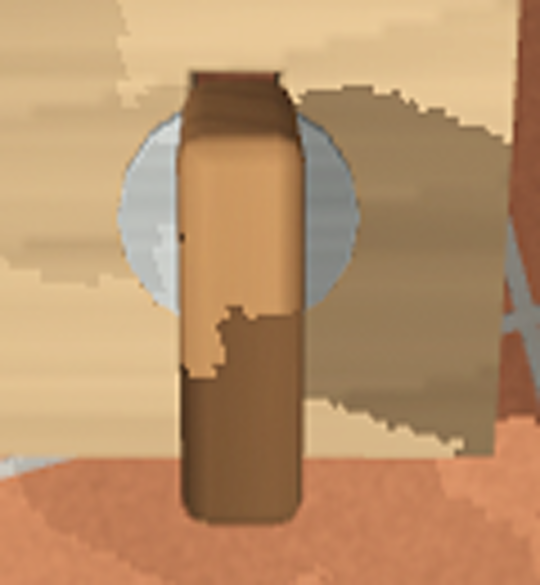

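```bash
python3 - <<'E'
from h import *
import pickle
s=pickle.load(open("s1.pkl","rb"))
P=pts("wrist",[(179,138),(304,138),(302,523),(181,523)],(230,155),4.5,112,s)
e=np.roll(P,-1,0)-P
print(P.mean(0),np.hypot(*e.T),np.degrees(np.arctan2(e[:,1],e[:,0])))
print(pts("wrist",[(238,212)],(230,155),4.5,46,s))
E
```

```text
[ 502.40464961 -351.37503691] [16.95886225 57.65932537 17.73618085 57.65302179] [-107.30226317  163.24608377   72.68447912  -17.52636676]
[[ 502.63223251 -351.4095922 ]]
```

```bash
python3 -m creep '[0,0,0,0.014,0.001,0.0004,1, 0,0,0,0.014,0,0,1, 0,0,0,0.014,0,0,1, 0,0,0,0.014,0,0,1, 0,0,0,0.014,0,0,1, 0,0,0,0.014,0,0,1, 0,0,0,0.010,0,0,1, 0,0,0,0.008,0,0,1, 0,0,0,0.005,0,0,1, 0,0,0,0.003,0,0,1, 0,0,0,0,0,0,1, 0,0,0,0,0,0,1]' 30
python3 - <<'E'
from h import *
plan([502.6,-351.2,70.5],72.6)
E
```

```text
clock: 2.87
tcp_pos: [503.0, -351.8, 71.2]
tool_rot: [-0.107, 0.699, -0.107, -0.699]
wrist_force: [0.6, -0.7, 0.3]
gripper_width: 0.997
clock 2.87 tcp [ 503.  -351.8   71.2] x [ 5.e-04 -6.e-04 -1.e+00] yhead -107.44 turn_x -0.04 
 shift now(mm) [ 0.7 -0.4  0.6] after turn [ 0.7 -0.4  0.6] F [ 0.6 -0.7  0.3] J [-0.8   0.46  1.62 -0.    1.06  1.07] w 0.997
```

```bash
python3 -m creep '[0,0,0,0,0,0,0, 0,0,0,0,0,0,0, 0,0,0,0,0,0,0, 0,0,0,0,0,0,0, 0,0,0,0,0,0,0, 0,0,0,0,0,0,0, 0,0,0,0,0,0,0, 0,0,0,0,0,0,0]' 30
python3 -m creep '[0,0,0,0,0,0,0, 0,0,0,0,0,0,0]'
```

```text
clock: 3.53
tcp_pos: [502.8, -351.4, 70.7]
tool_rot: [0.107, -0.699, 0.107, 0.699]
wrist_force: [0.2, 0.1, -0.1]
gripper_width: 0.414
clock: 3.7
tcp_pos: [502.8, -351.4, 70.7]
tool_rot: [0.107, -0.699, 0.107, 0.699]
wrist_force: [-0.8, 0.9, 0.4]
gripper_width: 0.271
```

```bash
python3 -m creep '[0,0,0,0,0,0,0, 0,0,0,0,0,0,0, 0,0,0,0,0,0,0, 0,0,0,0,0,0,0]'
python3 -m creep '[0,0,0,-0.004,0,0,0, 0,0,0,-0.006,0,0,0, 0,0,0,-0.008,0,0,0, 0,0,0,-0.010,0,0,0, 0,0,0,-0.010,0,0,0, 0,0,0,-0.010,0,0,0, 0,0,0,0,0,0,0]'
python3 - <<'E'
from h import *
plan([533,255.5,215],63)
cv2.imwrite("pics/w2.png",read_camera("wrist"))
E
```

```text
clock: 4.03
tcp_pos: [502.8, -351.4, 70.7]
tool_rot: [0.107, -0.699, 0.107, 0.699]
wrist_force: [0.2, 0.4, 0.2]
gripper_width: 0.205
clock: 4.62
tcp_pos: [504.2, -352.8, 122.1]
tool_rot: [-0.106, 0.7, -0.108, -0.698]
wrist_force: [0.2, 0.1, -0.2]
gripper_width: 0.201
clock 4.62 tcp [ 504.2 -352.8  122.1] x [ 0.0035 -0.0036 -1.    ] yhead -107.44 turn_x 9.56 
 shift now(mm) [ -95.  -588.8  154.4] after turn [ -95.  -554.9  250. ] F [ 0.2  0.1 -0.2] J [-0.8   0.39  1.6   0.    1.15  1.07] w 0.201
```

View pics/w2.png

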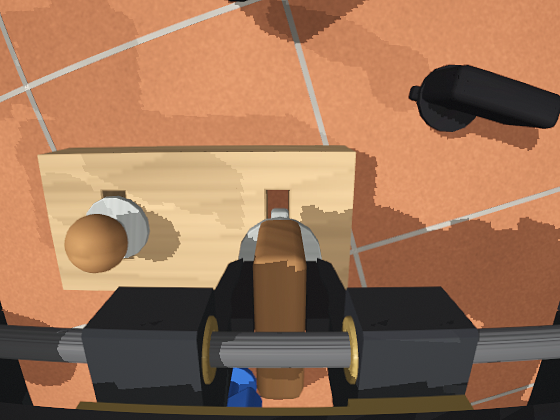

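```bash
python3 -m creep '[1.6,0,0,-0.016,0,0,0, 1.6,0,0,-0.016,0,0,0, 1.6,0,0,-0.016,0,0,0, 1.6,0,0,-0.016,0,0,0, 1.6,0,0,-0.016,0,0,0, 1.6,0,0,-0.016,0,0,0, 0,0,0,0,0,0,0, 0,0,0,0,0,0,0]' 30
python3 - <<'E'
from h import *
plan([533,255.5,215],63)
E
```

```text
clock: 5.33
tcp_pos: [503.1, -351.7, 215.0]
tool_rot: [-0.165, 0.688, -0.165, -0.687]
wrist_force: [-0.1, 1.3, -0.7]
gripper_width: 0.205
clock 5.33 tcp [ 503.1 -351.7  215. ] x [ 0.001  -0.0011 -1.    ] yhead -116.99 turn_x 0.01 
 shift now(mm) [  -0.6 -554.6  248.9] after turn [  -0.6 -554.6  249. ] F [-0.1  1.3 -0.7] J [-0.8   0.29  1.53  0.    1.33  1.24] w 0.205
```

```bash
python3 -m creep '[0,0,0,0,-0.010,0.006,0, 0,0,0,0,-0.018,0.010,0, 0,0,0,0,-0.024,0.014,0, 0,0,0,0,-0.024,0.014,0, 0,0,0,0,-0.024,0.014,0, 0,0,0,0,-0.024,0.014,0, 0,0,0,0,-0.024,0.014,0, 0,0,0,0,-0.024,0.014,0, 0,0,0,0,-0.024,0.014,0, 0,0,0,0,-0.024,0.014,0, 0,0,0,0,-0.024,0.014,0, 0,0,0,0,-0.024,0.014,0]' 30
python3 -m creep '[0,0,0,0,-0.024,0.014,0, 0,0,0,0,-0.024,0.014,0, 0,0,0,0,-0.024,0.014,0, 0,0,0,0,-0.024,0.014,0, 0,0,0,0,-0.024,0.014,0, 0,0,0,0,-0.024,0.014,0, 0,0,0,0,-0.024,0.014,0, 0,0,0,0,-0.024,0.014,0, 0,0,0,0,-0.024,0.014,0, 0,0,0,0,-0.024,0.014,0, 0,0,0,0,-0.024,0.014,0, 0,0,0,0,-0.015,0.009,0]' 30
python3 -m creep '[0,0,0,0,-0.008,0,0, 0,0,0,0,0,0,0, 0,0,0,0,0,0,0, 0,0,0,0,0,0,0]'
python3 - <<'E'
from h import *
import pickle
s=sense()
cv2.imwrite("pics/w3.png",read_camera("wrist"));pickle.dump(s,open("s3.pkl","wb"))
plan([533,255.5,215],63)
E
```

```text
clock: 6.33
tcp_pos: [484.0, -39.5, 213.0]
tool_rot: [0.165, -0.687, 0.165, 0.689]
wrist_force: [0.7, 0.5, -1.6]
gripper_width: 0.201
clock: 7.33
tcp_pos: [465.1, 283.2, 212.9]
tool_rot: [0.164, -0.687, 0.165, 0.689]
wrist_force: [-0.1, -0.6, -1.5]
gripper_width: 0.202
clock: 7.67
tcp_pos: [470.7, 286.9, 214.0]
tool_rot: [0.165, -0.687, 0.166, 0.688]
wrist_force: [0.4, -0.2, -1.2]
gripper_width: 0.198
clock 7.72 tcp [470.9 286.7 214.3] x [-7.e-04 -6.e-04 -1.e+00] yhead -117.11 turn_x -0.11 
 shift now(mm) [ -0.7  -0.5 -69.5] after turn [ -0.7  -0.3 -69.5] F [ 0.6  0.6 -1.7] J [ 0.33  0.15  1.69 -0.    1.3   2.38] w 0.205
```

View pics/w3.png

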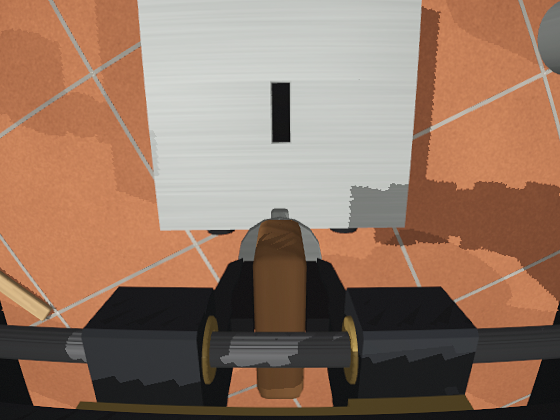

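```bash
python3 - <<'E'
import cv2
a=cv2.imread("pics/w3.png")
cv2.imwrite("pics/c6.png",cv2.resize(a[70:155,240:320],None,fx=7,fy=7,interpolation=cv2.INTER_CUBIC))
cv2.imwrite("pics/c7.png",cv2.resize(a[195:275,230:330],None,fx=7,fy=7,interpolation=cv2.INTER_CUBIC))
E
```

```text
(no output)
```

View pics/c6.png

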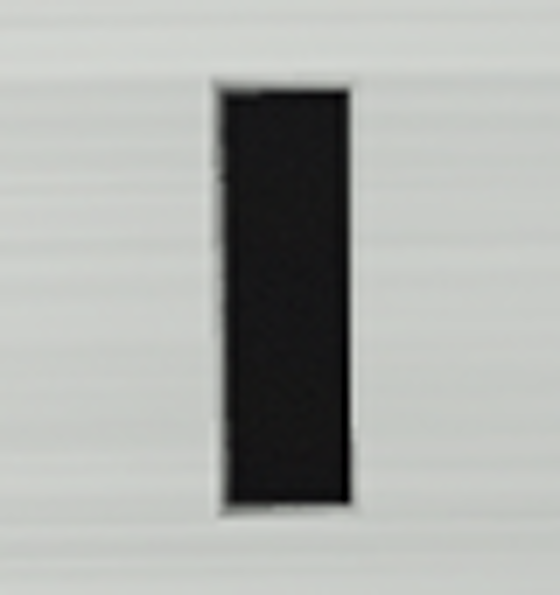

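View pics/c7.png

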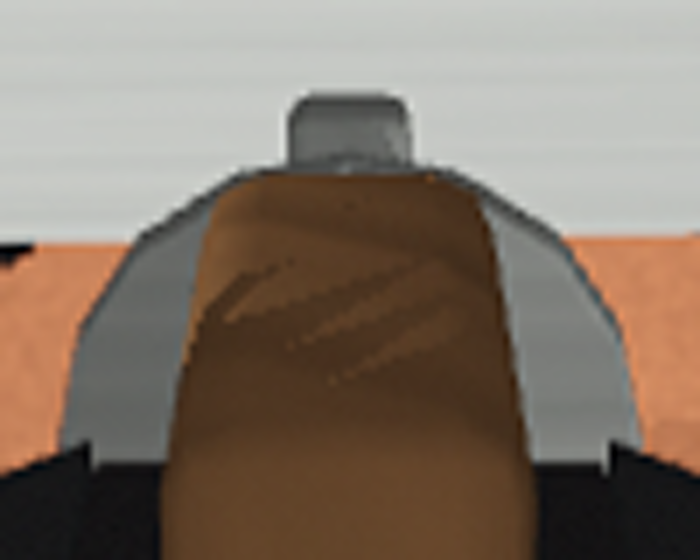

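```bash
python3 - <<'E'
from h import *
import pickle
np.set_printoptions(precision=1,suppress=True)
s=pickle.load(open("s3.pkl","rb"))
P=pts("wrist",[(218,84),(351,86),(353,508),(222,513)],(240,70),7,60,s)
e=np.roll(P,-1,0)-P
print("slot",P.mean(0),np.hypot(*e.T),np.degrees(np.arctan2(e[:,1],e[:,0])))
T=frame(s)
for z,v in ((160.6,95),(170.6,165)):
    Q=pts("wrist",[(288,v),(412,v)],(230,195),7,z,s)
    loc=[T.T@(np.r_[q,z]-s["tcp_pos"]) for q in Q]; print("foot near end, tool coords",np.array(loc))
c=np.r_[P.mean(0),60];print("slot in tool",T.T@(c-s["tcp_pos"]))
E
```

```text
slot [531.9 254.2] [15.2 47.9 15.6 48.7] [-117.9  153.6   65.1  -26.9]
foot near end, tool coords [[ 53.4  -4.9 -17.9]
 [ 53.4   5.4 -17.9]]
foot near end, tool coords [[ 43.4  -4.7 -15. ]
 [ 43.4   5.2 -15. ]]
slot in tool [154.    1.  -69.4]
```

```bash
python3 -m creep '[0,0,0,0,0.0008,-0.010,0, 0,0,0,0,0,-0.015,0, 0,0,0,0,0,-0.018,0, 0,0,0,0,0,-0.016,0, 0,0,0,0,0,-0.010,0, 0,0,0,0.020,0,0,0, 0,0,0,0.020,0,0,0, 0,0,0,0.020,0,0,0, 0,0,0,0.016,0,0,0, 0,0,0,0.008,0,0,0, 0,0,0,0,0,0,0, 0,0,0,0,0,0,0]' 30
python3 - <<'E'
from h import *
import pickle
plan([532,254.4,90.5],63.1)
s=sense()
for n in("scene","side","wrist"):cv2.imwrite(f"pics/{n}4.png",read_camera(n))
pickle.dump(s,open("s4.pkl","wb"))
a=cv2.imread("pics/scene4.png");b=cv2.imread("pics/side4.png")
cv2.imwrite("pics/c8.png",np.hstack([cv2.resize(a[80:170,325:415],None,fx=4.4,fy=4.4,interpolation=cv2.INTER_CUBIC),cv2.resize(b[270:360,190:280],None,fx=4.4,fy=4.4,interpolation=cv2.INTER_CUBIC)]))
E
```

```text
clock: 8.72
tcp_pos: [532.5, 255.5, 130.8]
tool_rot: [0.165, -0.687, 0.166, 0.688]
wrist_force: [0.3, 0.4, -1.7]
gripper_width: 0.199
clock 8.72 tcp [532.5 255.5 130.8] x [-4.e-04 -1.e-04 -1.e+00] yhead -117.07 turn_x -0.17 
 shift now(mm) [40.3  1.2 -0.1] after turn [40.3  1.2 -0.1] F [ 0.3  0.4 -1.7] J [ 0.25  0.33  1.65 -0.    1.16  2.29] w 0.199
```

View pics/c8.png

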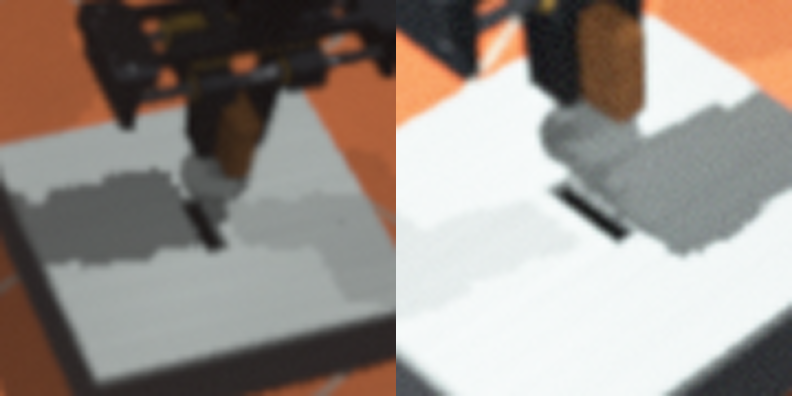

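View pics/wrist4.png

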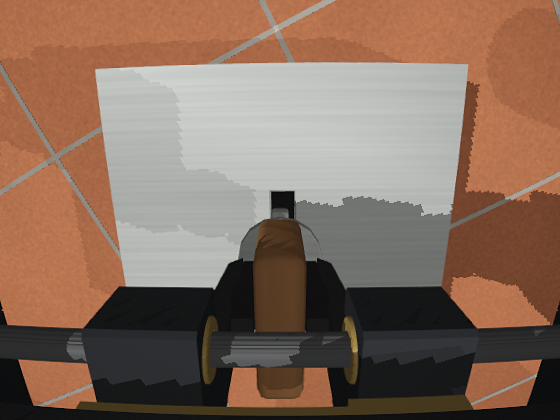

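```bash
python3 - <<'E'
import cv2
a=cv2.imread("pics/wrist4.png")
cv2.imwrite("pics/c9.png",cv2.resize(a[180:240,245:325],None,fx=9,fy=9,interpolation=cv2.INTER_CUBIC))
E
```

```text
(no output)
```

View pics/c9.png

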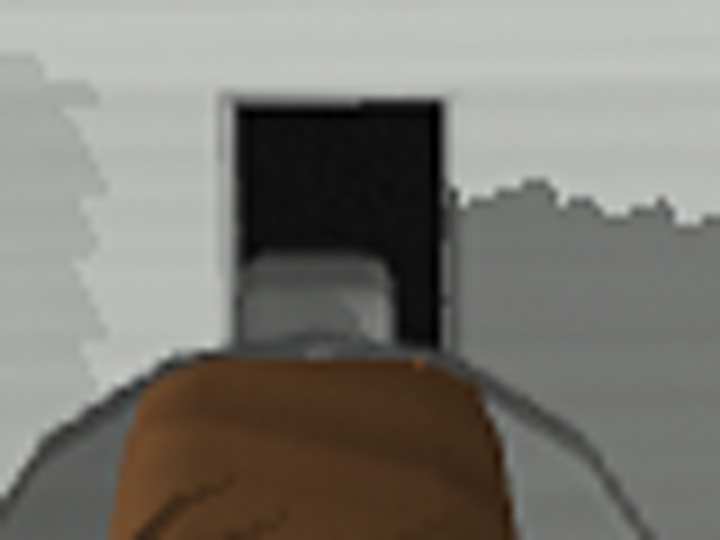

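```bash
python3 - <<'E'
from h import *
import pickle
np.set_printoptions(precision=1,suppress=True)
s=pickle.load(open("s4.pkl","rb"));T=frame(s)
for L,z in (([(228,97),(448,97),(231,340),(450,340)],60),([(241,257),(393,257)],77.1),([(241,335),(393,335)],87.1)):
    Q=pts("wrist",L,(245,180),9,z,s); print(z,np.array([T.T@(np.r_[q,z]-s["tcp_pos"]) for q in Q]))
E
```

```text
60 [[ 70.8  -5.7 -24.3]
 [ 70.8   9.5 -24.3]
 [ 70.8  -5.7  -6.7]
 [ 70.8   9.8  -6.7]]
77.1 [[ 53.7  -4.5 -17.8]
 [ 53.7   5.3 -17.8]]
87.1 [[ 43.7  -4.3 -15.7]
 [ 43.7   5.1 -15.7]]
```

```bash
python3 -m creep '[0,0,0,0,0.0015,-0.001,0, 0,0,0,0,0,0,0, 0,0,0,0.004,0,0,0, 0,0,0,0.004,0,0,0, 0,0,0,0.004,0,0,0, 0,0,0,0.004,0,0,0, 0,0,0,0.003,0,0,0, 0,0,0,0.003,0,0,0, 0,0,0,0.003,0,0,0, 0,0,0,0,0,0,0]' 30
python3 - <<'E'
from h import *
plan([532,254.4,90.7],63.1)
cv2.imwrite("pics/w5.png",cv2.resize(read_camera("wrist")[130:300,190:380],None,fx=4,fy=3.5,interpolation=cv2.INTER_CUBIC))
E
```

```text
clock: 9.7
tcp_pos: [531.8, 253.9, 104.8]
tool_rot: [0.165, -0.687, 0.166, 0.688]
wrist_force: [-0.6, 0.2, -1.6]
gripper_width: 0.205
clock 9.7 tcp [531.8 253.9 104.8] x [-1.3e-03 -3.0e-04 -1.0e+00] yhead -117.04 turn_x -0.14 
 shift now(mm) [14.1 -0.5  0. ] after turn [14.1 -0.5  0. ] F [-0.6  0.2 -1.6] J [0.24 0.36 1.67 0.   1.11 2.29] w 0.205
```

View pics/w5.png

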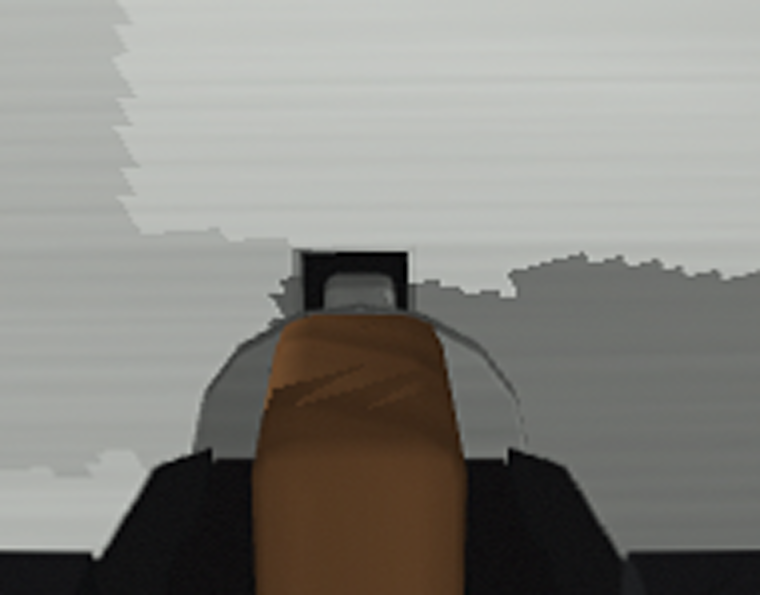

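The foot (crop about 325–395) sits centred in the slot (300–410), and the force is only the lifter's weight. I go on down.

```bash
python3 -m creep '[0,0,0,0.004,0,0,0, 0,0,0,0.004,0,0,0, 0,0,0,0.003,0,0,0, 0,0,0,0.0015,0,0,0, 0,0,0,0,0,0,0, 0,0,0,0,0,0,0]' 30
python3 -m creep '[0,0,0,0.0005,0,0,0, 0,0,0,0,0,0,0]'
```

```text
clock: 10.25
tcp_pos: [532.2, 254.0, 93.1]
tool_rot: [0.165, -0.687, 0.165, 0.688]
wrist_force: [0.1, -0.2, -1.1]
gripper_width: 0.2
clock: 10.42
tcp_pos: [532.4, 254.1, 92.8]
tool_rot: [-0.165, 0.688, -0.165, -0.687]
wrist_force: [-0.4, 0.2, -0.9]
gripper_width: 0.206
```

```bash
python3 -m creep '[0,0,0,0.0008,0,0,0, 0,0,0,0,0,0,0, 0,0,0,0,0,0,0]' 30
python3 -m creep '[0,0,0,0.0006,0,0,0, 0,0,0,0,0,0,0, 0,0,0,0,0,0,0]'
```

```text
clock: 10.67
tcp_pos: [532.3, 254.1, 91.9]
tool_rot: [-0.165, 0.688, -0.165, -0.688]
wrist_force: [-0.4, 0.3, -1.9]
gripper_width: 0.197
clock: 10.92
tcp_pos: [532.3, 254.0, 91.3]
tool_rot: [0.165, -0.687, 0.165, 0.688]
wrist_force: [0.1, -0.3, -0.6]
gripper_width: 0.202
```

```bash
python3 -m creep '[-3,0,0,0,0,0,0, -5,0,0,0,0,0,0, -6,0,0,0,0,0,0, -6,0,0,0,0,0,0, -6,0,0,0,0,0,0, -6,0,0,0,0,0,0, -6,0,0,0,0,0,0, -6,0,0,0,0,0,0]' 30
python3 -m creep '[-6,0,0,0,0,0,0, -6,0,0,0,0,0,0, -6,0,0,0,0,0,0, -6,0,0,0,0,0,0, -6,0,0,0,0,0,0, -6,0,0,0,0,0,0, -6,0,0,0,0,0,0, -4,0,0,0,0,0,0, 0,0,0,0,0,0,0, 0,0,0,0,0,0,0]' 30
python3 - <<'E'
from h import *
plan([532.3,254,90.7],153.2)
cv2.imwrite("pics/w6.png",read_camera("wrist"))
b=read_camera("side");cv2.imwrite("pics/c10.png",cv2.resize(b[260:370,170:300],None,fx=5,fy=5,interpolation=cv2.INTER_CUBIC))
E
```

```text
clock: 11.58
tcp_pos: [532.3, 254.0, 91.3]
tool_rot: [0.106, 0.699, 0.106, -0.699]
wrist_force: [0.8, 0.3, -0.9]
gripper_width: 0.203
clock: 12.42
tcp_pos: [532.3, 254.1, 91.4]
tool_rot: [0.369, 0.603, 0.369, -0.603]
wrist_force: [-0.1, -1.1, -0.4]
gripper_width: 0.202
clock 12.42 tcp [532.3 254.1  91.4] x [ 1.e-04  0.e+00 -1.e+00] yhead -27.17 turn_x -0.37 
 shift now(mm) [0.7 0.  0.1] after turn [ 0.7 -0.   0.1] F [-0.1 -1.1 -0.4] J [0.24 0.38 1.68 0.   1.08 0.72] w 0.202
```

View pics/w6.png

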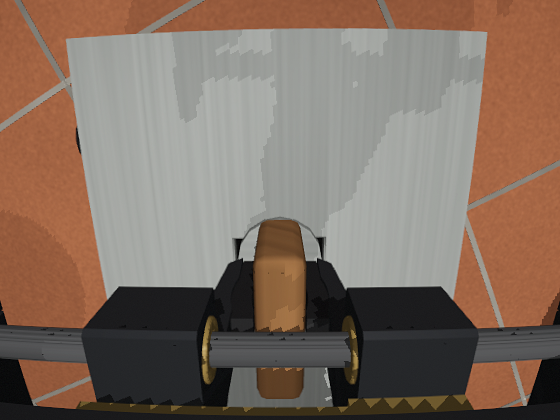

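View pics/c10.png

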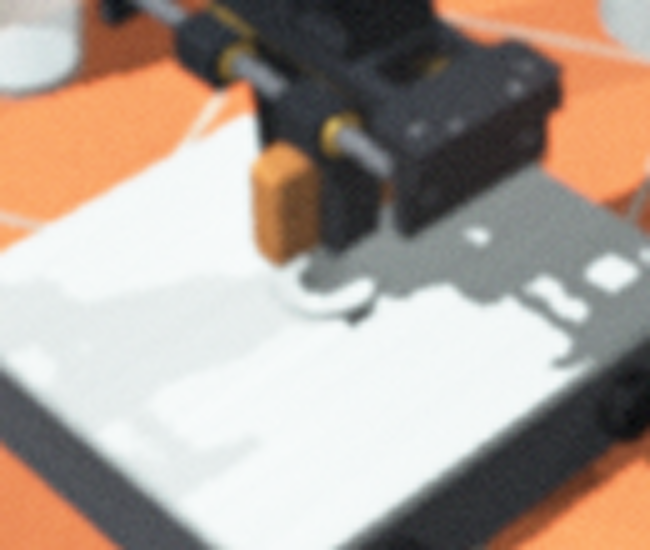

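```bash
python3 -m creep '[-0.3,0,0,0.0004,0,0,0, 0,0,0,0,0,0,0, 0,0,0,0,0,0,0]' 30
python3 -m creep '[0,0,0,0.0004,0,0,0, 0,0,0,0,0,0,0, 0,0,0,0,0,0,0]'
python3 -m creep '[0,0,0,0.0003,0,0,0, 0,0,0,0,0,0,0, 0,0,0,0,0,0,0]'
```

```text
clock: 12.77
tcp_pos: [532.3, 254.0, 90.9]
tool_rot: [-0.371, -0.602, -0.371, 0.602]
wrist_force: [0.8, 0.5, -0.1]
gripper_width: 0.204
clock: 13.02
tcp_pos: [532.4, 254.1, 90.7]
tool_rot: [0.371, 0.602, 0.371, -0.602]
wrist_force: [-0.4, -0.7, 0.6]
gripper_width: 0.2
clock: 13.27
tcp_pos: [532.4, 254.1, 90.6]
tool_rot: [0.371, 0.602, 0.371, -0.602]
wrist_force: [-2.0, -1.1, 4.7]
gripper_width: 0.201
```

Contact shows as +4.7 N upward, so the collar is on the plate. I let go and withdraw upward.

```bash
python3 -m creep '[0,0,0,0,0,0,0.3, 0,0,0,0,0,0,0.4, 0,0,0,0,0,0,0.6, 0,0,0,0,0,0,0.8, 0,0,0,0,0,0,0.8, 0,0,0,0,0,0,0.8, 0,0,0,0,0,0,0.8, 0,0,0,0,0,0,0.8, 0,0,0,0,0,0,0.8, 0,0,0,0,0,0,0.8]'
python3 -m creep '[0,0,0,-0.006,0,0,0.8, 0,0,0,-0.010,0,0,0.8, 0,0,0,-0.015,0,0,0.8, 0,0,0,-0.020,0,0,0.8, 0,0,0,-0.020,0,0,0.8, 0,0,0,-0.020,0,0,0.8, 0,0,0,-0.020,0,0,0.8, 0,0,0,-0.020,0,0,0.8, 0,0,0,0,0,-0.03,0.8, 0,0,0,0,0,-0.03,0.8, 0,0,0,0,0,-0.02,0.8, 0,0,0,0,0,0,0.8]'
python3 -m creep '[0,0,0,0,0,0,0.8,0,0,0,0,0,0,0.8]'
python3 - <<'E'
from h import *
import pickle
s=sense();pickle.dump(s,open("s7.pkl","wb"))
for n in("wrist","scene","side"):cv2.imwrite(f"pics/{n}7.png",read_camera(n))
E
```

```text
clock: 14.1
tcp_pos: [532.3, 254.0, 90.2]
tool_rot: [-0.371, -0.602, -0.371, 0.602]
wrist_force: [0.1, -1.0, 0.3]
gripper_width: 0.794
clock: 15.1
tcp_pos: [569.4, 328.4, 222.7]
tool_rot: [0.371, 0.603, 0.372, -0.601]
wrist_force: [0.3, 0.3, -0.1]
gripper_width: 0.802
clock: 15.27
tcp_pos: [568.0, 325.1, 221.5]
tool_rot: [-0.371, -0.602, -0.371, 0.602]
wrist_force: [0.3, 0.4, 0.1]
gripper_width: 0.802
```

View pics/wrist7.png

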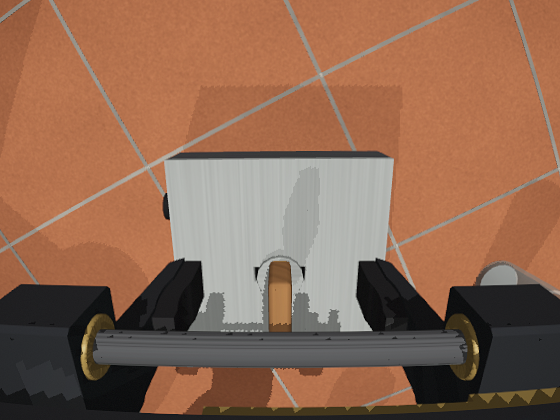

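View pics/scene7.png

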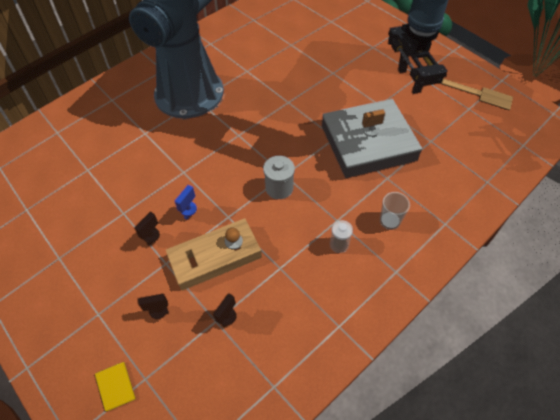

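View pics/side7.png

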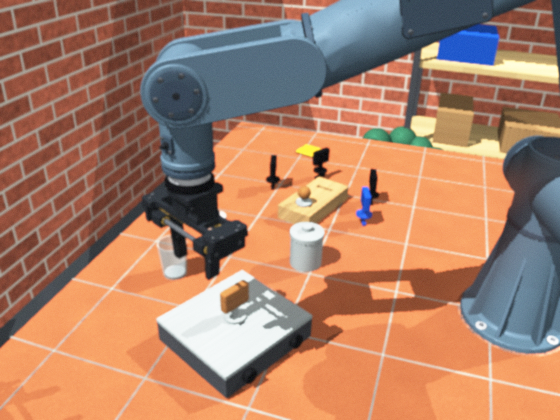

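```bash
python3 - <<'E'
import cv2,numpy as np
a=cv2.imread("pics/scene7.png");b=cv2.imread("pics/side7.png")
f=lambda i,x,y:cv2.resize(i[y:y+65,x:x+65],None,fx=6,fy=6,interpolation=cv2.INTER_CUBIC)
cv2.imwrite("pics/c11.png",np.hstack([f(a,340,90),f(b,200,265)]))
E
```

View pics/c11.png

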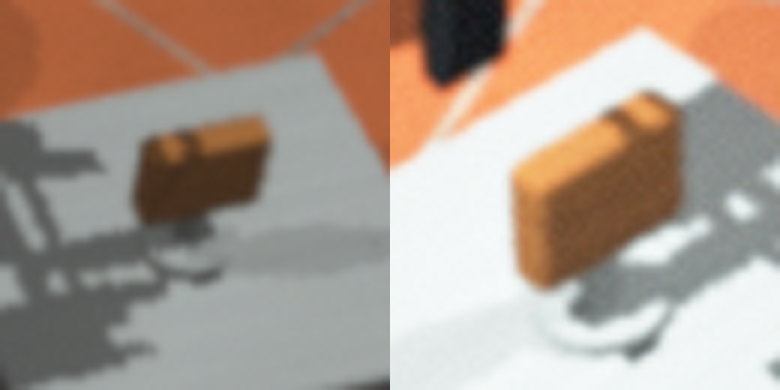

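```bash
python3 - <<'E'
from h import *
np.set_printoptions(precision=1,suppress=True)
for n,L,o in (("scene",[(148,140),(263,117),(270,140),(155,162)],(340,90)),("side",[(513-390,172),(640-390,93),(680-390,108),(548-390,190)],(200,265))):
    P=pts(n,L,o,6,132);e=np.roll(P,-1,0)-P
    print(P.mean(0),np.hypot(*e.T),np.degrees(np.arctan2(e[:,1],e[:,0])))
close_job()
E
```

```text
[532.8 252.3] [55.5 14.3 54.9 13.6] [  62.7  -37.2 -118.   144.8]
[531.4 255.8] [53.2 14.7 55.  13.8] [-114.4  168.9   65.   -17.7]
the job is handed in; nothing more can be done
```

I took the wooden-gripped lifter out of the bamboo block and passed its foot down through the griddle slot. I then turned it a quarter turn, lowered it until the collar touched the plate, let go, and backed the arm away. I handed the job in at about 15.4 s of the 51 s allowed.

**Last checks:**
- **Seating:** contact showed as about 4.7 N upward on the last lowering step. The final pictures show the lifter upright with its collar on the plate and the slot ends visible on both sides of the collar.
- **Turn:** the two fixed cameras put the grip's long axis at about 62 to 66°, and the slot lies at about −27°. That is crosswise to within a few degrees. I could not see the foot itself under the plate.
- **Position:** the top of the grip measured at (532.8, 252.3) mm in one camera and (531.4, 255.8) mm in the other. They differ by about 3.5 mm, from hand-read pixels, but both agree with the slot at about (532, 254.4).
- **Other objects:** the plug, canister, tumbler, dispenser and look-alikes stand where they were in the scene picture.

**Earlier disagreement:** the fixed cameras and the wrist camera differed by about 2 mm on where the slot was. I lined the foot up with the slot in the wrist view, and it went in with no contact force.

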